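# Unstack the slide and cover-glass boxes into their trays

### The job

Put the microscope supplies away: take the pile apart and lay the slide box, the round tin, the long cover-glass box and the small square cover-glass box each flat on the floor of the tray made to its own shape and size, lid up. They hold thin glass, so lower each one into place and let nothing fall, and leave the brown bottle and the specimen jar standing where they are.

Things in the scene. Friction and masses are not known exactly. Their poses are not given: they have to be found in the camera images.
- slide_box: Plain brown cardboard box of microscope slides, closed, 82 mm long x 54 mm wide x 30 mm high, about 260 g, with a blank paper label on top. Origin: centre of the underside; x along its length, y across, z up. At the start it stands on the bench, either alone or as the lowest of the pile of three.
- tin: Round gold-lacquered (brass-coloured) screw-lid tin, closed, 64 mm diameter x 30 mm high, about 130 g. Origin: centre of the underside; z up. At the start it stands on the bench, either alone or as the lowest of the pile of three (whichever of slide box and tin is not alone carries the two cover-glass boxes).
- long_box: Long cover-glass box: closed plastic box, white with a blue lid and a blank paper label, 68 mm long x 32 mm wide x 22 mm high, about 80 g. Origin: centre of the underside; x along its length, y across, z up. At the start it lies in the middle of the pile, on the slide box or on the tin, 30 mm above the bench.
- square_box: Small square cover-glass box of the same make (white, blue lid, blank label), 30 x 30 mm x 22 mm high, about 35 g. Origin: centre of the underside; x and y along its sides, z up. At the start it lies on top of the long box, 52 mm above the bench.
- slide_tray: The largest rectangular tray, for the slide box. It is fixed to the bench. Black, lined with grey, 10 mm high over all, floor 3 mm thick, walls 4 mm thick, so things in it stand 3 mm above the bench and there is 6 mm of play all round; opening 94 x 66 mm. Origin: centre of the underside; x along its length, y across, z up.
- round_tray: The round tray, for the tin. It is fixed to the bench. Black, lined with grey, 10 mm high over all, floor 3 mm thick, walls 4 mm thick, so things in it stand 3 mm above the bench and there is 6 mm of play all round; opening 76 mm diameter. Origin: centre of the underside; z up.
- long_tray: The narrower rectangular tray, for the long cover-glass box. It is fixed to the bench. Black, lined with grey, 10 mm high over all, floor 3 mm thick, walls 4 mm thick, so things in it stand 3 mm above the bench and there is 6 mm of play all round; opening 80 x 44 mm. Origin: centre of the underside; x along its length, y across, z up.
- square_tray: The small square tray, for the square cover-glass box. It is fixed to the bench. Black, lined with grey, 10 mm high over all, floor 3 mm thick, walls 4 mm thick, so things in it stand 3 mm above the bench and there is 6 mm of play all round; opening 42 x 42 mm. Origin: centre of the underside; x and y along its sides, z up.
- bottle: Brown glass bottle with a black cap and a paper label, 48 mm diameter, 115 mm tall, loose, standing on the bench at one side of the work. Not part of the job. Origin: centre of the underside; z up.
- jar: Clear glass specimen jar with a steel lid and a green label band, 66 mm diameter, 85 mm tall, loose, standing on the bench at the other side of the work. Not part of the job. Origin: centre of the underside; z up.

How it is judged:
By the outcome, as a careful person would: the job done as asked, in the order asked, and still so for the second after the job is handed in, with the robot touching nothing.
It also fails if it takes over 112 s, if anything falls off the work surface, if the arm or the gripper's body presses on something with over 40 N, if the wrist force passes 120 N, or if a joint passes its speed limit or range.

### The arm

A 6-joint arm with a two-finger parallel gripper is mounted at the origin on the work surface. World frame = base frame: x ahead of the robot, y to its left, z up, the work surface at z = 0. Lengths are in mm, angles in rad, forces in N, time in s.
With the tool pointing down it reaches from about 400 to 925 mm from the base axis. Payload 12.5 kg.
Tool frame: the origin (TCP) lies on the mounting face of the last link; the fingertips stand 190 mm ahead of it and the grasp point (between the pads) lies 171 mm ahead of it; z points along the fingers, y is the line along which they close (so a half turn about z gives the same grasp; the last joint's range is limited). The gripper opens to 95 mm and grips with 3 to 60 N. Pads are 20 mm wide; open, the fingers measure 119 mm over their backs; the gripper's body (75 mm by 180 mm) begins 59 mm behind the grasp point.
Start: joints at [-1.305, 0.491, 1.559, -0, 1.092, -0.106], TCP at [227.077, -582.289, 404.761] pointing down, gripper open.
Joint ranges: [-3.1, 3.1], [-0.84, 2.19], [0.05, 2.79], [-1.13, 4.28], [0.06, 2.93], [-2.69, 2.69]. Speed limits (rad/s): [2.22, 2.22, 2.79, 3.14, 3.14, 3.14].

### API

Orientations are given as [roll, pitch, yaw] about the fixed x, y, z axes, in that order (R = Rz(yaw) Ry(pitch) Rx(roll)).
In Python, from cell import * gives the robot as it stands.
- The arm moves only by the tool arm_command, never from a script. Its argument "rows" is a list that holds one entry, the list of rows, each a list of 7 numbers: the shift along the tool's x, y, z normalised to -1 to 1, where 1 is 0.15 m, then the turn, a rotation vector about the tool's x, y, z normalised to -1 to 1, where 1 is 360 degrees, then the opening, from -1 (shut) to 1 (fully open). A call has 1 to 10 rows; each row is the pose to reach, as a shift and turn from the pose commanded when the call began, along the tool's axes at that moment, turning the shorter way round; what a row does not reach only later rows make up. A row lasts 1/12 s, in which the tool goes at most 41.7 mm and 7.16 degrees, less where a joint would pass 70% of its speed; a pose out of reach is approached as far as the arm can. A call with a number of a shift or a turn outside -1 to 1 is refused whole. A call with a gripper value outside its range is refused whole. The fingers move at their own pace and stop on an object; the grip force is fixed at half the most. Time passes only in rows, so rows that repeat a pose let the fingers close. It gives the time, the measured TCP pose, the force, the opening and the grip force at its end, in the units of the state.
- state(): the state, without advancing time (a new reading comes with each control period).
- read_camera(name): name is "scene" or "top" or "wrist"; returns (picture, depth): 420x560x3 uint8, red, green, blue; 420x560 float32, mm along the optical axis (not along the pixel's ray), 0 where there is no reading.
- get_calibration(name): a dict with "camera_matrix" (3x3 intrinsics, pixels), "position" and "orientation" of the camera in the world; the wrist camera has in their place "hand_eye" (4x4, takes a point from camera to tool coordinates, whose origin is the TCP and whose axes are the flange's). Camera axes: x right, y up, looking along -z (the intrinsics and any distortion apply to the point x, -y, -z); pixel columns grow to the right and rows downward; lengths in mm; the calibration is good to about 2 mm. A picture is of the moment at which its call begins: read the wrist's pose just before it. get_calibration takes no time and is no camera call.
- job_done(): hands the job in; it is judged then, once.
The state is a dict: "t": time; "joints": joint angles; "qvel": joint speeds; "tau": joint torques, N m; "eef_pos": TCP position; "tcp_rot": TCP orientation; "ft_force": force on the tool from outside, world axes, zero at the start; "moment": the same for the moment, N m; "opening": opening from 0.0 (shut) to 1.0 (fully open); "grip_force": force on a finger pad.
Only numpy, scipy, OpenCV 4.12 (cv2) and the standard library are available. Lean on these libraries where they do the work, as an engineer would, in place of code of your own. Each camera call takes 0.05 s, during which the arm holds its last target. There are 200 camera calls.

## Working session

There is one attempt and no reset: what is moved stays moved. The work goes in short steps, Python scripts to look and compute and a tool call to move; the robot and the scene stay as the last step left them, time stands still between calls to the robot, and variables do not carry over. Pictures are saved under pics/ and viewed, at most 14 in all, crops included, and the job is handed in when it is done.

Besides the shell and the picture viewer there is one more tool, called in YAML: its name, and indented under it one key for each argument. arm_command: Moves the arm, as the interface text tells. Its arguments: {"type":"object","properties":{"rows":{"type":"array","items":{"type":"array","items":{"type":"array","items":{"type":"number","minimum":-1,"maximum":1}}}}},"required":["rows"]}

```bash
mkdir -p pics; ls; python3 - <<'E'
from cell import *
import cv2
print(state())
for n in ["scene","top","wrist"]:
    c=get_calibration(n); print(n,{k:(v.tolist() if hasattr(v,'tolist') else v) for k,v in c.items()})
for n in ["scene","top"]:
    im,d=read_camera(n); cv2.imwrite(f"pics/{n}0.png",im[:,:,::-1])
    import numpy as np; np.save(f"pics/{n}0.npy",d)
E
```

```text
pics
{'t': 0.0, 'joints': array([-1.30464550e+00,  4.91561564e-01,  1.55945372e+00, -5.42121111e-06,
        1.09167630e+00, -1.05603190e-01]), 'qvel': array([ 0.00289754,  0.00066371,  0.00113845,  0.00015221,  0.00286043,
       -0.00113706]), 'tau': array([ 1.33578571e-03, -6.12643576e+01, -2.58190495e+01,  6.93112356e-02,
        4.81865939e-02, -1.56927713e-04]), 'eef_pos': array([ 227.04184585, -582.26881277,  404.15891174]), 'tcp_rot': array([-3.14049934e+00, -1.11053677e-04,  3.71756459e-01]), 'ft_force': array([-0.56966848,  0.34904346,  0.23358012]), 'moment': array([ 0.04108506, -0.03495601,  0.03256277]), 'grip_force': 0.0, 'opening': 1.0032817819775381}
scene {'camera_matrix': [[403.02246952179485, 0.0, 285.09184422584866], [0.0, 403.02246952179485, 209.93757491387106], [0.0, 0.0, 1.0]], 'position': [808.238511544924, -323.97240943785937, 709.292552165208], 'orientation': [0.5820670540333157, -0.01212741430267772, 0.7236326768103445]}
top {'camera_matrix': [[398.51661926867837, 0.0, 278.5977590860967], [0.0, 398.51661926867837, 205.56498819410842], [0.0, 0.0, 1.0]], 'position': [436.25669285712274, -15.693499351069452, 880.4791159154768], 'orientation': [0.14170427084947046, 0.023151764461679214, -1.5498872720654167]}
wrist {'camera_matrix': [[364.2541323263836, 0.0, 277.42967197088615], [0.0, 364.2541323263836, 214.42018207034775], [0.0, 0.0, 1.0]], 'hand_eye': [[1.0238770303250868e-06, 0.9607960027489888, 0.27725627332941266, 77.52841808616476], [0.9999998950314865, 0.00012605167627807398, -0.0004405087833135482, -1.583135805729441], [-0.0004581876961953551, 0.277256244677261, -0.9607959017666006, 20.404913723727436], [0.0, 0.0, 0.0, 1.0]]}
```

View pics/top0.png

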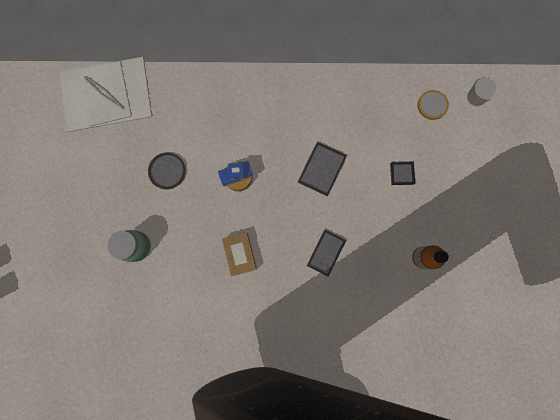

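View pics/scene0.png

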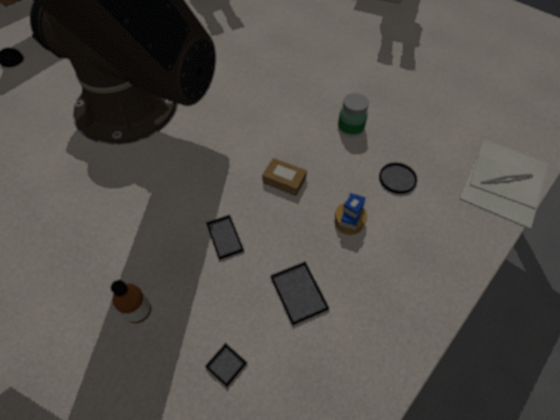

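```bash
cat > h.py <<'E'
from cell import *
import cv2, numpy as np
from scipy.spatial.transform import Rotation as R
def campose(n,s=None):
    c=get_calibration(n); K=np.array(c["camera_matrix"])
    T=np.eye(4)
    if n=="wrist":
        T[:3,:3]=R.from_euler("xyz",s["tcp_rot"]).as_matrix(); T[:3,3]=s["eef_pos"]
        T=T@np.array(c["hand_eye"])
    else:
        T[:3,:3]=R.from_euler("xyz",c["orientation"]).as_matrix(); T[:3,3]=c["position"]
    return K,T
def onz(K,T,uv,z):
    "pixels -> world on plane z"
    uv=np.atleast_2d(uv).astype(float)
    r=np.c_[(uv[:,0]-K[0,2])/K[0,0],-(uv[:,1]-K[1,2])/K[1,1],-np.ones(len(uv))]@T[:3,:3].T
    return T[:3,3]+r*((z-T[2,3])/r[:,2])[:,None]
def cloud(K,T,d):
    v,u=np.mgrid[:d.shape[0],:d.shape[1]]
    p=np.stack([(u-K[0,2])/K[0,0]*d,-(v-K[1,2])/K[1,1]*d,-d],-1)
    return p@T[:3,:3].T+T[:3,3]
E
python3 - <<'E'
from h import *
for n,b in [("top",dict(round=(167,171),pile=(238,174),slidetray=(323,168),sqtray=(403,173),longtray=(327,252),slide=(240,253),jar=(122,245),bottle=(435,257),dish=(433,104)))
  ,("scene",dict(round=(398,178),pile=(354,205),slidetray=(299,293),sqtray=(226,365),longtray=(225,237),slide=(285,176),jar=(355,103),bottle=(122,287)))]:
    K,T=campose(n); im=cv2.imread(f"pics/{n}0.png"); d=np.load(f"pics/{n}0.npy"); P=cloud(K,T,d)
    for k,(u,v) in b.items():
        print(n,k,P[v,u].round(),onz(K,T,(u,v),0)[0].round())
im=cv2.imread("pics/top0.png")
a=cv2.resize(im[135:285,195:355],(800,750),interpolation=cv2.INTER_CUBIC)[:600]
cv2.imwrite("pics/topc.png",a)
E
```

```text
top round [636. 263.   0.] [636. 263.   0.]
top pile [615.  91.  74.] [632. 101.   0.]
top slidetray [648. -91.   2.] [649. -91.   0.]
top sqtray [ 639. -268.    7.] [ 640. -270.    0.]
top longtray [ 461. -101.    2.] [ 461. -101.    0.]
top slide [454.  87.  29.] [455.  90.   0.]
top jar [464. 318.  84.] [467. 353.   0.]
top bottle [ 452. -295.  109.] [ 455. -335.    0.]
top dish [ 800. -339.    8.] [ 803. -342.    0.]
scene round [637. 263.   1.] [637. 264.   0.]
scene pile [628.  90.  74.] [606. 139.   0.]
scene slidetray [647. -90.   2.] [647. -89.   0.]
scene sqtray [ 639. -268.    2.] [ 638. -268.    0.]
scene longtray [ 461. -100.    4.] [459. -98.   0.]
scene slide [460.  82.  29.] [445.  99.   0.]
scene jar [468. 311.  85.] [422. 397.   0.]
scene bottle [ 460. -304.  114.] [ 393. -300.    0.]
```

View pics/topc.png

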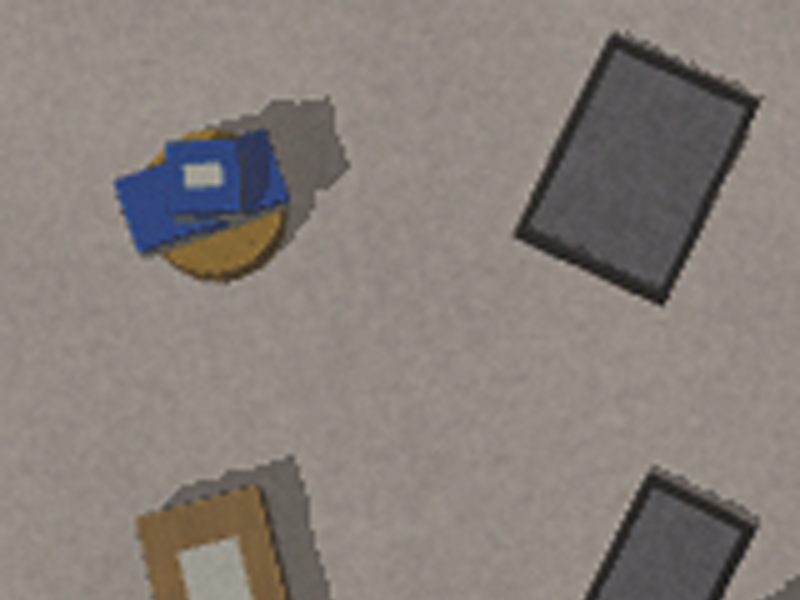

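```bash
cat > fit.py <<'E'
from h import *
data=[]
for n in ["top","scene"]:
    K,T=campose(n); im=cv2.imread(f"pics/{n}0.png").astype(int); d=np.load(f"pics/{n}0.npy"); P=cloud(K,T,d)
    data.append((n,P,im,d>0))
def rect(p):
    (c,s,a)=cv2.minAreaRect(p[:,:2].astype(np.float32)); return np.round(c,1),np.round(s,1),round(a,1)
def near(P,c,r): return np.hypot(P[...,0]-c[0],P[...,1]-c[1])<r
for k,c,r,z0,z1 in [("square",(620,90),60,66,85),("long",(620,90),60,44,60),("tin",(620,90),60,22,38),("slide",(456,85),65,24,38)]:
    allp=[]
    for n,P,im,ok in data:
        m=near(P,c,r)&(P[...,2]>z0)&(P[...,2]<z1)&ok
        p=P[m]; print(k,n,len(p),"z",np.median(p[:,2]).round(1),*rect(p)) ; allp.append(p)
    print(k,"both",*rect(np.vstack(allp)), cv2.minEnclosingCircle(np.vstack(allp)[:,:2].astype(np.float32)))
for k,c,r in [("slidetray",(648,-90),68),("longtray",(461,-100),58),("sqtray",(639,-268),42),("round",(636,263),55)]:
    for n,P,im,ok in data:
        g=im.sum(2)
        m=(near(P,c,r)&(g<(200 if n=="top" else 170))&ok).astype(np.uint8)
        _,l,st,_=cv2.connectedComponentsWithStats(m); m=l==1+np.argmax(st[1:,4])
        p=P[m]; print(k,n,len(p),"z90",np.percentile(p[:,2],[5,95]).round(1),*rect(p), cv2.minEnclosingCircle(p[:,:2].astype(np.float32)))
E
python3 fit.py
```

```text
square top 224 z 74.0 [624.3  97. ] [30.9 30.7] 1.6
square scene 248 z 73.1 [624.8  97. ] [31.4 33.7] 5.3
square both [624.7  97. ] [31.6 33.7] 5.4 ((624.362060546875, 96.94705200195312), 21.34206199645996)
long top 293 z 52.1 [622.8 100.7] [34.2 69.1] 19.8
long scene 261 z 51.1 [622.7 100.4] [36.2 71.6] 20.3
long both [622.7 100.4] [36.2 71.6] 20.3 ((622.3488159179688, 99.64028930664062), 37.77610778808594)
tin top 210 z 30.2 [623.5  95.7] [60.2 63.3] 89.8
tin scene 296 z 28.9 [624.9  94. ] [63.6 56.3] 23.4
tin both [623.6  95.5] [64.6 64.4] 4.2 ((622.8905029296875, 99.55181121826172), 36.53836441040039)
slide top 1013 z 30.3 [452.9  89.9] [82.7 55.1] 16.2
slide scene 824 z 29.4 [452.8  89.3] [83.1 57.3] 16.3
slide both [452.9  89.3] [83.2 57.3] 16.3 ((452.13726806640625, 90.02436065673828), 49.13130187988281)
slidetray top 355 z90 [ 2.1 12.1] [648.  -88.9] [ 73.4 105.8] 65.5 ((646.6381225585938, -88.51095581054688), 61.95723342895508)
slidetray scene 805 z90 [-0.4 10.3] [646.4 -89.9] [ 73.3 102.7] 65.4 ((646.7953491210938, -90.29278564453125), 60.88676452636719)
longtray top 314 z90 [ 1.5 12.1] [459.  -98.6] [52.9 88.2] 64.0 ((458.5009460449219, -98.86944580078125), 49.81731033325195)
longtray scene 519 z90 [-0.7 10.4] [455.3 -98.8] [51.9 97.2] 64.3 ((456.8409729003906, -98.53948974609375), 51.940853118896484)
sqtray top 243 z90 [ 2.1 12.2] [ 639.  -267.9] [50.4 54.5] 2.6 ((639.505126953125, -267.3616638183594), 34.789215087890625)
sqtray scene 563 z90 [-0.3 10.8] [ 638.9 -268.9] [50.  50.2] 2.8 ((638.9866943359375, -268.542724609375), 33.72825622558594)
round top 298 z90 [ 1.7 11.7] [635.8 262.2] [81.1 82.2] 3.3 ((636.4441528320312, 261.9223327636719), 41.80475616455078)
round scene 448 z90 [-1.   9.7] [637.3 261.1] [82.8 81.4] 84.7 ((637.3110961914062, 260.7789611816406), 42.33362579345703)
```

```bash
cat >> h.py <<'E'
def plan(*targets,cur=None):
    "targets (x,y,z,yaw_deg): prints shift/turn numbers per call, each leg split to <=0.15 m per axis"
    s=state()
    if cur is None: cur=(*s["eef_pos"],np.degrees(s["tcp_rot"][2]))
    cur=np.array(cur,float)
    print("cur",cur.round(1),"t",round(s["t"],2),"open",round(s["opening"],3),"grip",round(s["grip_force"],1),"f",s["ft_force"].round(1))
    for t in targets:
        t=np.array(t,float)
        while True:
            D=t-cur; D[3]=(D[3]+180)%360-180
            y=np.radians(cur[3]); c,s_=np.cos(y),np.sin(y)
            sh=np.array([c*D[0]+s_*D[1], s_*D[0]-c*D[1], -D[2]])
            k=np.ceil(max(np.abs(sh).max()/150,abs(D[3])/70,1e-6)); 
            st=D/k; v=np.r_[sh/k/150,-st[3]/360]
            rows=int(np.ceil(max(np.linalg.norm(st[:3])/41.7,abs(st[3])/7.16)))
            print("  shift",v[:3].round(4).tolist(),"turnz",round(v[3],4),"minrows",rows,"->",(cur+st).round(1).tolist())
            cur=cur+st
            if k<=1: break
E
python3 - <<'E'
from h import *
plan((453,89.6,300,16.2),(453,89.6,200,16.2))
E
```

```text
cur [ 227.1 -582.3  404.2   21.3] t 0.1 open 1.001 grip 0.0 f [ 0.4  0.6 -0.6]
  shift [0.7576, -0.9065, 0.1737] turnz 0.0035 minrows 5 -> [283.5, -414.3, 378.2, 20.0]
  shift [0.7373, -0.9231, 0.1737] turnz 0.0035 minrows 5 -> [340.0, -246.3, 352.1, 18.8]
  shift [0.7165, -0.9393, 0.1737] turnz 0.0035 minrows 5 -> [396.5, -78.4, 326.1, 17.5]
  shift [0.6955, -0.955, 0.1737] turnz 0.0035 minrows 5 -> [453.0, 89.6, 300.0, 16.2]
  shift [0.0, 0.0, 0.6667] turnz -0.0 minrows 3 -> [453.0, 89.6, 200.0, 16.2]
```

arm_command:
  rows:
    - [[0.758, -0.906, 0.174, 0, 0, 0.0035, 1], [0.758, -0.906, 0.174, 0, 0, 0.0035, 1], [0.758, -0.906, 0.174, 0, 0, 0.0035, 1], [0.758, -0.906, 0.174, 0, 0, 0.0035, 1], [0.758, -0.906, 0.174, 0, 0, 0.0035, 1]]

```text
t: 0.52
eef_pos: [284.3, -410.0, 377.8]
tcp_rot: [-3.138, -0.0, 0.351]
ft_force: [0.2, -0.8, 0.6]
opening: 1.001
grip_force: 0.0
```

arm_command:
  rows:
    - [[0.737, -0.923, 0.174, 0, 0, 0.0035, 1], [0.737, -0.923, 0.174, 0, 0, 0.0035, 1], [0.737, -0.923, 0.174, 0, 0, 0.0035, 1], [0.737, -0.923, 0.174, 0, 0, 0.0035, 1], [0.737, -0.923, 0.174, 0, 0, 0.0035, 1]]

```text
t: 0.93
eef_pos: [340.3, -242.6, 351.9]
tcp_rot: [-3.139, 0.001, 0.33]
ft_force: [0.2, -0.6, 0.0]
opening: 0.998
grip_force: 0.0
```

arm_command:
  rows:
    - [[0.717, -0.939, 0.174, 0, 0, 0.0035, 1], [0.717, -0.939, 0.174, 0, 0, 0.0035, 1], [0.717, -0.939, 0.174, 0, 0, 0.0035, 1], [0.717, -0.939, 0.174, 0, 0, 0.0035, 1], [0.717, -0.939, 0.174, 0, 0, 0.0035, 1]]

```text
t: 1.35
eef_pos: [397.1, -74.9, 325.8]
tcp_rot: [-3.141, 0.001, 0.308]
ft_force: [0.9, -0.8, 0.4]
opening: 1.0
grip_force: 0.0
```

arm_command:
  rows:
    - [[0.696, -0.955, 0.174, 0, 0, 0.0035, 1], [0.696, -0.955, 0.174, 0, 0, 0.0035, 1], [0.696, -0.955, 0.174, 0, 0, 0.0035, 1], [0.696, -0.955, 0.174, 0, 0, 0.0035, 1], [0.696, -0.955, 0.174, 0, 0, 0.0035, 1], [0.696, -0.955, 0.174, 0, 0, 0.0035, 1], [0.696, -0.955, 0.174, 0, 0, 0.0035, 1]]

```text
t: 1.93
eef_pos: [452.9, 90.0, 300.0]
tcp_rot: [-3.142, 0.001, 0.286]
ft_force: [0.1, -0.4, -0.2]
opening: 1.005
grip_force: 0.0
```

```bash
python3 - <<'E'
from h import *
s=state(); im,d=read_camera("wrist"); K,T=campose("wrist",s); P=cloud(K,T,d)
m=(d>0)&(P[...,2]>22)&(P[...,2]<40)&(np.hypot(P[...,0]-453,P[...,1]-90)<65)
p=P[m]; print(len(p),np.median(p[:,2]),cv2.minAreaRect(p[:,:2].astype(np.float32)))
cv2.imwrite("pics/w1.png",im[:,:,::-1])
E
```

```text
8472 29.955492237157415 ((452.14862060546875, 90.7756576538086), (82.96961212158203, 54.92160415649414), 16.081846237182617)
```

View pics/w1.png

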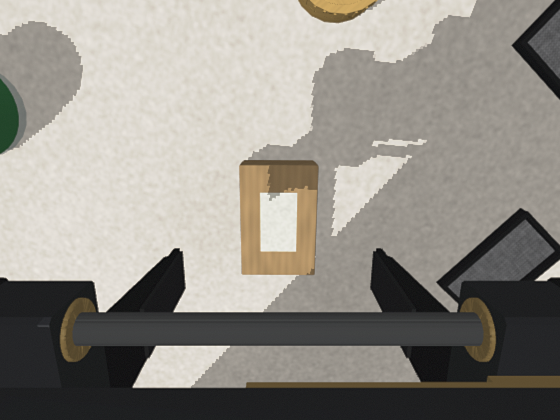

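The slide box (px 240–318, 160–275) sits square between the open fingers, its top measured at 30 mm. I'll lower and grip.

arm_command:
  rows:
    - [[0, 0, 0.25, 0, 0, 0, 1], [0, 0, 0.45, 0, 0, 0, 1], [0, 0, 0.58, 0, 0, 0, 1], [0, 0, 0.667, 0, 0, 0, 1], [0, 0, 0.667, 0, 0, 0, 1], [0, 0, 0.667, 0, 0, 0, 1], [0, 0, 0.667, 0, 0, 0, -1], [0, 0, 0.667, 0, 0, 0, -1], [0, 0, 0.667, 0, 0, 0, -1], [0, 0, 0.667, 0, 0, 0, -1]]

```text
t: 2.82
eef_pos: [453.0, 89.5, 201.0]
tcp_rot: [3.141, -0.001, 0.284]
ft_force: [-0.2, -0.6, -0.4]
opening: 0.775
grip_force: 0.0
```

arm_command:
  rows:
    - [[0, 0, 0, 0, 0, 0, -1], [0, 0, 0, 0, 0, 0, -1], [0, 0, 0, 0, 0, 0, -1], [0, 0, 0, 0, 0, 0, -1], [0, 0, 0, 0, 0, 0, -1], [0, 0, 0, 0, 0, 0, -1]]

```text
t: 3.32
eef_pos: [452.9, 89.6, 200.4]
tcp_rot: [3.141, -0.0, 0.284]
ft_force: [0.1, 1.3, 4.5]
opening: 0.567
grip_force: 30.0
```

```bash
python3 - <<'E'
from h import *
plan((453,89.6,270,16.2),(647.2,-89.4,270,-24.5))
E
```

```text
cur [452.9  89.6 200.4  16.3] t 3.32 open 0.567 grip 30.0 f [0.1 1.3 4.5]
  shift [0.0003, 0.0002, -0.4642] turnz 0.0002 minrows 2 -> [453.0, 89.6, 270.0, 16.2]
  shift [0.4552, 0.7536, -0.0] turnz 0.0565 minrows 4 -> [550.1, 0.1, 270.0, -4.1]
  shift [0.6888, 0.5483, -0.0] turnz 0.0565 minrows 4 -> [647.2, -89.4, 270.0, -24.5]
```

arm_command:
  rows:
    - [[0, 0, -0.1, 0, 0, 0, -1], [0, 0, -0.25, 0, 0, 0, -1], [0, 0, -0.4, 0, 0, 0, -1], [0, 0, -0.464, 0, 0, 0, -1], [0, 0, -0.464, 0, 0, 0, -1]]

```text
t: 3.73
eef_pos: [453.1, 89.6, 271.4]
tcp_rot: [3.141, -0.003, 0.284]
ft_force: [0.1, 1.0, -2.2]
opening: 0.567
grip_force: 30.0
```

arm_command:
  rows:
    - [[0.076, 0.125, 0, 0, 0, 0.01, -1], [0.152, 0.25, 0, 0, 0, 0.019, -1], [0.23, 0.377, 0, 0, 0, 0.028, -1], [0.303, 0.5, 0, 0, 0, 0.038, -1], [0.38, 0.63, 0, 0, 0, 0.047, -1], [0.455, 0.754, 0, 0, 0, 0.0565, -1]]

```text
t: 4.23
eef_pos: [550.7, -0.8, 268.5]
tcp_rot: [3.142, 0.002, -0.074]
ft_force: [0.2, -0.2, -2.0]
opening: 0.564
grip_force: 30.0
```

arm_command:
  rows:
    - [[0.115, 0.091, 0, 0, 0, 0.01, -1], [0.23, 0.183, 0, 0, 0, 0.019, -1], [0.345, 0.274, 0, 0, 0, 0.028, -1], [0.46, 0.366, 0, 0, 0, 0.038, -1], [0.575, 0.457, 0, 0, 0, 0.047, -1], [0.689, 0.548, 0, 0, 0, 0.0565, -1], [0.689, 0.548, 0, 0, 0, 0.0565, -1], [0.689, 0.548, 0, 0, 0, 0.0565, -1]]

```text
t: 4.9
eef_pos: [647.3, -89.8, 267.9]
tcp_rot: [3.141, 0.002, -0.427]
ft_force: [0.1, -0.5, -2.5]
opening: 0.566
grip_force: 30.0
```

```bash
python3 - <<'E'
from h import *
s=state(); im,d=read_camera("wrist"); K,T=campose("wrist",s); P=cloud(K,T,d)
cv2.imwrite("pics/w2.png",im[:,:,::-1]); np.savez("pics/w2.npz",d=d,T=T,K=K)
g=im.astype(int).sum(2)
m=((np.hypot(P[...,0]-647,P[...,1]+89)<66)&(g<130)&(d>0)&(P[...,2]<16)); p=P[m]
print(m.sum(),cv2.minAreaRect(p[:,:2].astype(np.float32)))
plan((647.2,-89.4,203,-24.5))
E
```

```text
952 ((681.8256225585938, -103.74949645996094), (72.50548553466797, 23.197057723999023), 65.7707290649414)
cur [646.9 -89.1 268.2 -24.4] t 4.95 open 0.565 grip 30.0 f [-0.4 -0.3 -2. ]
  shift [0.0025, 0.0009, 0.4348] turnz 0.0003 minrows 2 -> [647.2, -89.4, 203.0, -24.5]
```

View pics/w2.png

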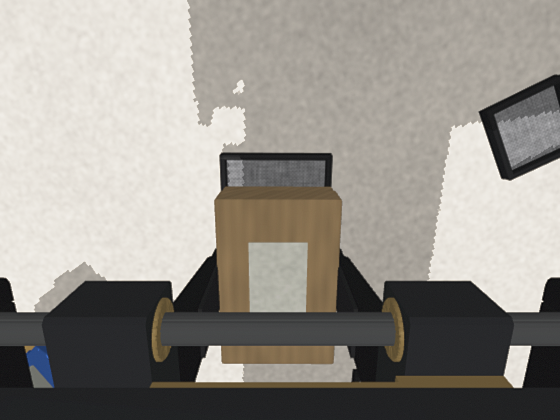

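The slide box hangs over the slide tray. The tray's far edge (px 220–332, row 154) is parallel to the box and centred on it to about 1 mm. I'll lower it gently.

arm_command:
  rows:
    - [[0, -0.005, 0.1, 0, 0, 0, -1], [0, -0.005, 0.2, 0, 0, 0, -1], [0, -0.005, 0.28, 0, 0, 0, -1], [0, -0.005, 0.34, 0, 0, 0, -1], [0, -0.005, 0.38, 0, 0, 0, -1], [0, -0.005, 0.4, 0, 0, 0, -1], [0, -0.005, 0.41, 0, 0, 0, -1], [0, -0.005, 0.42, 0, 0, 0, -1], [0, -0.005, 0.42, 0, 0, 0, -1]]

```text
t: 5.7
eef_pos: [647.7, -88.5, 207.1]
tcp_rot: [-3.142, -0.0, -0.426]
ft_force: [0.3, 0.2, -1.7]
opening: 0.565
grip_force: 30.0
```

arm_command:
  rows:
    - [[0, 0, 0.006, 0, 0, 0, -1], [0, 0, 0.012, 0, 0, 0, -1], [0, 0, 0.016, 0, 0, 0, -1], [0, 0, 0.02, 0, 0, 0, -1], [0, 0, 0.02, 0, 0, 0, -1]]

```text
t: 6.12
eef_pos: [647.7, -88.6, 203.8]
tcp_rot: [3.142, -0.0, -0.426]
ft_force: [-0.2, 0.4, -1.9]
opening: 0.566
grip_force: 30.0
```

arm_command:
  rows:
    - [[0, 0, 0.004, 0, 0, 0, -1], [0, 0, 0.008, 0, 0, 0, -1], [0, 0, 0.008, 0, 0, 0, -1], [0, 0, 0.008, 0, 0, 0, -1]]

```text
t: 6.45
eef_pos: [647.7, -88.6, 203.4]
tcp_rot: [3.142, -0.0, -0.426]
ft_force: [-3.2, 0.1, 5.1]
opening: 0.565
grip_force: 30.0
```

arm_command:
  rows:
    - [[0, 0, 0, 0, 0, 0, -0.2], [0, 0, 0, 0, 0, 0, 0.2], [0, 0, 0, 0, 0, 0, 1], [0, 0, 0, 0, 0, 0, 1], [0, 0, 0, 0, 0, 0, 1], [0, 0, 0, 0, 0, 0, 1], [0, 0, -0.25, 0, 0, 0, 1], [0, 0, -0.5, 0, 0, 0, 1], [0, 0, -0.85, 0, 0, 0, 1], [0, 0, -0.85, 0, 0, 0, 1]]

```text
t: 7.28
eef_pos: [648.3, -88.6, 336.4]
tcp_rot: [-3.14, -0.008, -0.426]
ft_force: [0.6, 0.3, 0.1]
opening: 0.998
grip_force: 0.0
```

```bash
python3 - <<'E'
from h import *
s=state(); im,d=read_camera("wrist"); K,T=campose("wrist",s); P=cloud(K,T,d)
m=(d>0)&(P[...,2]>22)&(P[...,2]<45)&(np.hypot(P[...,0]-647,P[...,1]+89)<65)
p=P[m]; print(len(p),np.percentile(p[:,2],[5,50,95]),cv2.minAreaRect(p[:,:2].astype(np.float32)))
cv2.imwrite("pics/w3.png",im[:,:,::-1])
plan((595,97,330,2),(624.5,97,330,2))
E
```

```text
6738 [31.69097749 32.91864547 34.06794321] ((647.0245971679688, -87.74881744384766), (54.79863739013672, 82.6533203125), 65.46845245361328)
cur [648.2 -88.6 336.1 -24.4] t 7.33 open 0.995 grip 0.0 f [0.1 0.2 0.5]
  shift [-0.8342, -0.98, 0.0404] turnz -0.0734 minrows 5 -> [595.0, 97.0, 330.0, 2.0]
  shift [0.1965, 0.0069, -0.0] turnz -0.0 minrows 1 -> [624.5, 97.0, 330.0, 2.0]
```

View pics/w3.png

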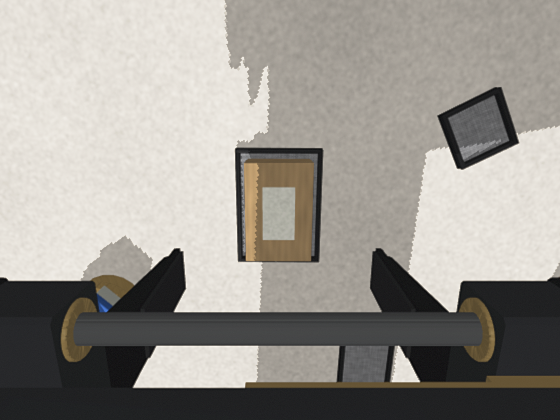

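The slide box lies inside its tray (px 244–313 within 236–322), its top flat at 33 mm. Next I'll go above the pile and measure it with the wrist camera.

arm_command:
  rows:
    - [[-0.834, -0.98, 0.04, 0, 0, -0.0734, 1], [-0.834, -0.98, 0.04, 0, 0, -0.0734, 1], [-0.834, -0.98, 0.04, 0, 0, -0.0734, 1], [-0.834, -0.98, 0.04, 0, 0, -0.0734, 1], [-0.834, -0.98, 0.04, 0, 0, -0.0734, 1]]

```text
t: 7.75
eef_pos: [593.1, 100.0, 323.1]
tcp_rot: [-3.141, 0.002, 0.042]
ft_force: [0.6, 0.0, 0.0]
opening: 1.0
grip_force: 0.0
```

arm_command:
  rows:
    - [[0.197, 0.007, 0, 0, 0, 0, 1], [0.197, 0.007, 0, 0, 0, 0, 1], [0.197, 0.007, 0, 0, 0, 0, 1], [0.197, 0.007, 0, 0, 0, 0, 1]]

```text
t: 8.08
eef_pos: [623.8, 96.7, 323.2]
tcp_rot: [3.141, 0.002, 0.035]
ft_force: [0.2, 0.5, -0.5]
opening: 1.003
grip_force: 0.0
```

```bash
python3 - <<'E'
from h import *
s=state(); im,d=read_camera("wrist"); K,T=campose("wrist",s); P=cloud(K,T,d)
cv2.imwrite("pics/w4.png",im[:,:,::-1])
for k,z0,z1 in [("sq",67,85),("long",45,60),("tin",23,38)]:
    m=(d>0)&(P[...,2]>z0)&(P[...,2]<z1)&(np.hypot(P[...,0]-622,P[...,1]-97)<60)
    p=P[m]; print(k,len(p),np.percentile(p[:,2],[5,50,95]).round(1),cv2.minAreaRect(p[:,:2].astype(np.float32)),cv2.minEnclosingCircle(p[:,:2].astype(np.float32)))
plan()
E
```

```text
sq 2145 [71.4 73.8 75. ] ((624.5925903320312, 98.2461929321289), (32.1944465637207, 30.839569091796875), 3.152132034301758) ((624.127197265625, 98.14506530761719), 20.994903564453125)
long 2546 [47.6 51.8 53.3] ((623.9009399414062, 102.23406982421875), (34.140724182128906, 68.72792053222656), 21.06523323059082) ((623.74169921875, 101.92146301269531), 37.32151412963867)
tin 1242 [27.8 29.9 33.9] ((633.8673706054688, 97.86042785644531), (68.26233673095703, 46.74592208862305), 66.23522186279297) ((625.1262817382812, 102.36363220214844), 36.169769287109375)
cur [623.7  96.5 323.4   2. ] t 8.13 open 0.998 grip 0.0 f [-0.7  0.3 -0.6]
```

View pics/w4.png

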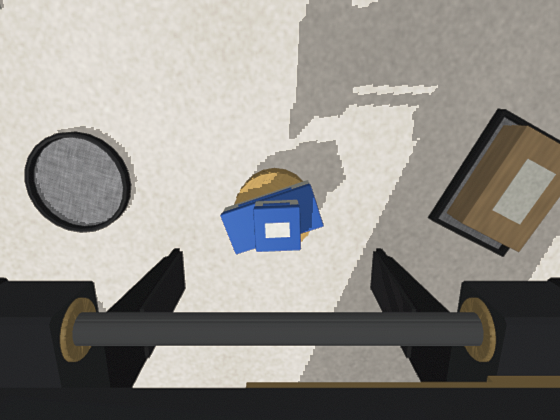

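The square box (px 254–300, 200–251) is centred between the fingers, with its top measured at 74 mm. I'll descend until the tips are at 62 mm and grip.

arm_command:
  rows:
    - [[0.005, -0.007, 0.15, 0, 0, 0, 1], [0.005, -0.007, 0.3, 0, 0, 0, 1], [0.005, -0.007, 0.4, 0, 0, 0, 1], [0.005, -0.007, 0.45, 0, 0, 0, 1], [0.005, -0.007, 0.472, 0, 0, 0, 1], [0.005, -0.007, 0.472, 0, 0, 0, 1], [0.005, -0.007, 0.472, 0, 0, 0, -0.2]]

```text
t: 8.72
eef_pos: [624.9, 97.9, 254.1]
tcp_rot: [3.142, -0.001, 0.035]
ft_force: [-0.2, 0.5, 0.1]
opening: 0.97
grip_force: 0.0
```

arm_command:
  rows:
    - [[0, 0, 0, 0, 0, 0, -0.2], [0, 0, 0, 0, 0, 0, -0.2], [0, 0, 0, 0, 0, 0, -0.2], [0, 0, 0, 0, 0, 0, -0.2], [0, 0, 0, 0, 0, 0, -1], [0, 0, 0, 0, 0, 0, -1], [0, 0, 0, 0, 0, 0, -1], [0, 0, 0, 0, 0, 0, -1], [0, 0, 0, 0, 0, 0, -1], [0, 0, 0, 0, 0, 0, -1]]

```text
t: 9.55
eef_pos: [624.8, 98.1, 253.3]
tcp_rot: [3.141, 0.0, 0.035]
ft_force: [-1.6, -0.8, -0.0]
opening: 0.315
grip_force: 29.9
```

```bash
python3 - <<'E'
from h import *
plan((624.8,98,290,2),(639,-268.2,270,2.7))
E
```

```text
cur [624.8  98.1 253.3   2. ] t 9.55 open 0.315 grip 29.9 f [-1.6 -0.8 -0. ]
  shift [-0.0003, 0.0007, -0.2445] turnz 0.0 minrows 1 -> [624.8, 98.0, 290.0, 2.0]
  shift [0.0031, 0.8144, 0.0444] turnz -0.0006 minrows 3 -> [629.5, -24.1, 283.3, 2.2]
  shift [-0.0002, 0.8144, 0.0444] turnz -0.0006 minrows 3 -> [634.3, -146.1, 276.7, 2.5]
  shift [-0.0035, 0.8144, 0.0444] turnz -0.0006 minrows 3 -> [639.0, -268.2, 270.0, 2.7]
```

arm_command:
  rows:
    - [[0, 0, -0.04, 0, 0, 0, -1], [0, 0, -0.12, 0, 0, 0, -1], [0, 0, -0.2, 0, 0, 0, -1], [0, 0, -0.244, 0, 0, 0, -1]]

```text
t: 9.88
eef_pos: [625.1, 98.1, 292.4]
tcp_rot: [3.142, -0.002, 0.035]
ft_force: [-0.9, 0.2, 0.1]
opening: 0.312
grip_force: 29.9
```

arm_command:
  rows:
    - [[0.001, 0.1, 0, 0, 0, 0, -1], [0.002, 0.3, 0.015, 0, 0, 0, -1], [0.003, 0.5, 0.03, 0, 0, 0, -1], [0.003, 0.7, 0.044, 0, 0, -0.0006, -1], [0.003, 0.814, 0.044, 0, 0, -0.0006, -1]]

```text
t: 10.3
eef_pos: [629.3, -27.2, 283.3]
tcp_rot: [3.141, 0.0, 0.038]
ft_force: [-0.3, -0.8, -0.9]
opening: 0.314
grip_force: 29.9
```

arm_command:
  rows:
    - [[0, 0.2, 0.01, 0, 0, 0, -1], [0, 0.4, 0.02, 0, 0, 0, -1], [0, 0.6, 0.03, 0, 0, 0, -1], [0, 0.814, 0.044, 0, 0, -0.0006, -1]]

```text
t: 10.63
eef_pos: [633.9, -147.9, 277.1]
tcp_rot: [3.141, -0.0, 0.043]
ft_force: [0.9, 1.2, -0.3]
opening: 0.312
grip_force: 29.9
```

arm_command:
  rows:
    - [[-0.001, 0.2, 0.01, 0, 0, 0, -1], [-0.002, 0.4, 0.02, 0, 0, 0, -1], [-0.003, 0.6, 0.03, 0, 0, 0, -1], [-0.0035, 0.75, 0.04, 0, 0, -0.0006, -1], [-0.0035, 0.814, 0.044, 0, 0, -0.0006, -1], [-0.0035, 0.814, 0.044, 0, 0, -0.0006, -1], [-0.0035, 0.814, 0.044, 0, 0, -0.0006, -1]]

```text
t: 11.22
eef_pos: [638.6, -267.8, 270.1]
tcp_rot: [-3.141, 0.0, 0.046]
ft_force: [0.3, 1.5, 0.4]
opening: 0.309
grip_force: 29.9
```

```bash
python3 - <<'E'
from h import *
s=state(); im,d=read_camera("wrist"); K,T=campose("wrist",s); P=cloud(K,T,d)
cv2.imwrite("pics/w5.png",im[:,:,::-1])
g=im.astype(int).sum(2)
m=((np.hypot(P[...,0]-639,P[...,1]+268)<40)&(g<130)&(d>0)&(P[...,2]<16)); p=P[m]
print(m.sum(),cv2.minAreaRect(p[:,:2].astype(np.float32)),p.min(0),p.max(0))
m=((np.hypot(P[...,0]-639,P[...,1]+268)<40)&(d>0)&(P[...,2]>50)&(P[...,2]<110)&(im[...,2]>im[...,0].astype(int)+40)); p=P[m]
print("box",m.sum(),np.median(p[:,2]),cv2.minAreaRect(p[:,:2].astype(np.float32)))
plan((639,-268.2,206,2.7))
E
```

```text
965 ((641.525634765625, -265.5935363769531), (42.9893913269043, 48.59010314941406), 2.4117393493652344) [ 621.02329784 -290.42226505    1.69735588] [ 663.91713283 -240.92765985   11.68519836]
box 3360 90.51262630419467 ((639.0598754882812, -266.49237060546875), (31.71979522705078, 30.38151741027832), 3.7710063457489014)
cur [ 638.8 -267.   270.3    2.7] t 11.27 open 0.313 grip 29.9 f [-0.8  0.1 -0.9]
  shift [0.0009, 0.0078, 0.4284] turnz -0.0001 minrows 2 -> [639.0, -268.2, 206.0, 2.7]
```

View pics/w5.png

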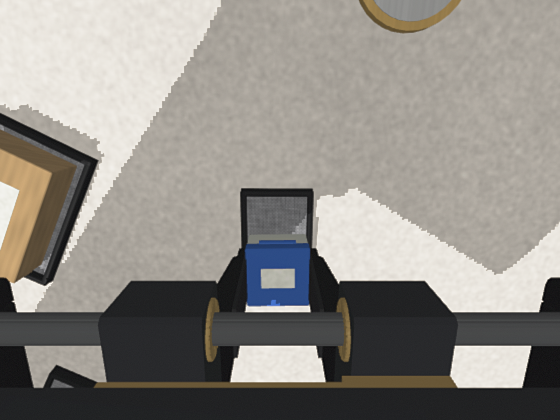

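The square box hangs centred over its tray (walls at px 241–313, far edge row 190), aligned to about 1 mm.

arm_command:
  rows:
    - [[-0.006, 0.0, 0.1, 0, 0, 0, -1], [-0.006, 0.0, 0.2, 0, 0, 0, -1], [-0.006, 0, 0.3, 0, 0, 0, -1], [-0.006, 0, 0.36, 0, 0, 0, -1], [-0.006, 0, 0.4, 0, 0, 0, -1], [-0.006, 0, 0.417, 0, 0, 0, -1], [-0.006, 0, 0.424, 0, 0, 0, -1], [-0.006, 0, 0.424, 0, 0, 0, -1]]

```text
t: 11.93
eef_pos: [638.2, -267.8, 207.0]
tcp_rot: [3.141, -0.0, 0.047]
ft_force: [-0.1, -0.1, -0.4]
opening: 0.313
grip_force: 29.9
```

arm_command:
  rows:
    - [[0, 0, 0.004, 0, 0, 0, -1], [0, 0, 0.008, 0, 0, 0, -1], [0, 0, 0.008, 0, 0, 0, -1], [0, 0, 0.008, 0, 0, 0, -1]]

```text
t: 12.27
eef_pos: [638.1, -268.0, 205.7]
tcp_rot: [3.141, -0.0, 0.046]
ft_force: [0.4, -0.5, -0.5]
opening: 0.312
grip_force: 29.9
```

arm_command:
  rows:
    - [[0, 0, 0.004, 0, 0, 0, -1], [0, 0, 0.008, 0, 0, 0, -1], [0, 0, 0.008, 0, 0, 0, -1], [0, 0, 0.008, 0, 0, 0, -1]]

```text
t: 12.6
eef_pos: [638.1, -268.0, 204.3]
tcp_rot: [3.141, -0.0, 0.046]
ft_force: [-0.7, 1.1, 1.6]
opening: 0.314
grip_force: 29.9
```

arm_command:
  rows:
    - [[0, 0, 0.004, 0, 0, 0, -1], [0, 0, 0.004, 0, 0, 0, -1], [0, 0, 0.004, 0, 0, 0, -1]]

```text
t: 12.85
eef_pos: [638.1, -268.0, 204.3]
tcp_rot: [3.141, -0.0, 0.046]
ft_force: [-1.7, 0.8, 7.4]
opening: 0.314
grip_force: 29.9
```

arm_command:
  rows:
    - [[0, 0, 0, 0, 0, 0, -0.3], [0, 0, 0, 0, 0, 0, 0], [0, 0, 0, 0, 0, 0, 0.5], [0, 0, 0, 0, 0, 0, 0.5], [0, 0, 0, 0, 0, 0, 0.5], [0, 0, 0, 0, 0, 0, 0.5], [0, 0, -0.2, 0, 0, 0, 0.5], [0, 0, -0.47, 0, 0, 0, 0.5], [0, 0, -0.8, 0, 0, 0, 1], [0, 0, -0.8, 0, 0, 0, 1]]

```text
t: 13.68
eef_pos: [638.7, -268.2, 330.7]
tcp_rot: [3.137, -0.008, 0.046]
ft_force: [0.5, 0.1, 1.3]
opening: 0.837
grip_force: 0.0
```

```bash
python3 - <<'E'
from h import *
s=state(); im,d=read_camera("wrist"); K,T=campose("wrist",s); P=cloud(K,T,d)
m=(d>0)&(P[...,2]>17)&(P[...,2]<45)&(np.hypot(P[...,0]-638,P[...,1]+267)<40)
p=P[m]; print(len(p),np.percentile(p[:,2],[5,50,95]),cv2.minAreaRect(p[:,:2].astype(np.float32)))
plan((623.3,101.3,310,110.5))
E
```

```text
1453 [21.24208654 24.80873565 26.00496619] ((637.9801635742188, -266.8971862792969), (32.177513122558594, 30.542938232421875), 3.216989278793335)
cur [ 638.5 -268.2  329.4    2.7] t 13.73 open 0.877 grip 0.0 f [0.  0.5 1.5]
  shift [0.0043, -0.8217, 0.0431] turnz -0.0999 minrows 6 -> [633.5, -145.0, 322.9, 38.6]
  shift [0.4858, -0.6627, 0.0431] turnz -0.0999 minrows 6 -> [628.4, -21.9, 316.5, 74.6]
  shift [0.7823, -0.2513, 0.0431] turnz -0.0999 minrows 6 -> [623.3, 101.3, 310.0, 110.5]
```

arm_command:
  rows:
    - [[0.004, -0.822, 0.043, 0, 0, -0.1, 1], [0.004, -0.822, 0.043, 0, 0, -0.1, 1], [0.004, -0.822, 0.043, 0, 0, -0.1, 1], [0.004, -0.822, 0.043, 0, 0, -0.1, 1], [0.004, -0.822, 0.043, 0, 0, -0.1, 1], [0.004, -0.822, 0.043, 0, 0, -0.1, 1]]

```text
t: 14.23
eef_pos: [632.9, -143.9, 316.0]
tcp_rot: [-3.14, 0.001, 0.682]
ft_force: [-0.2, -0.5, -0.7]
opening: 0.998
grip_force: 0.0
```

arm_command:
  rows:
    - [[0.486, -0.663, 0.043, 0, 0, -0.1, 1], [0.486, -0.663, 0.043, 0, 0, -0.1, 1], [0.486, -0.663, 0.043, 0, 0, -0.1, 1], [0.486, -0.663, 0.043, 0, 0, -0.1, 1], [0.486, -0.663, 0.043, 0, 0, -0.1, 1], [0.486, -0.663, 0.043, 0, 0, -0.1, 1]]

```text
t: 14.73
eef_pos: [627.7, -21.2, 309.8]
tcp_rot: [-3.141, 0.0, 1.305]
ft_force: [0.1, -0.4, 0.3]
opening: 1.003
grip_force: 0.0
```

arm_command:
  rows:
    - [[0.782, -0.251, 0.043, 0, 0, -0.1, 1], [0.782, -0.251, 0.043, 0, 0, -0.1, 1], [0.782, -0.251, 0.043, 0, 0, -0.1, 1], [0.782, -0.251, 0.043, 0, 0, -0.1, 1], [0.782, -0.251, 0.043, 0, 0, -0.1, 1], [0.782, -0.251, 0.043, 0, 0, -0.1, 1], [0.782, -0.251, 0.043, 0, 0, -0.1, 1], [0.782, -0.251, 0.043, 0, 0, -0.1, 1]]

```text
t: 15.4
eef_pos: [622.6, 100.7, 303.9]
tcp_rot: [-3.141, -0.0, 1.923]
ft_force: [0.1, 0.1, 0.6]
opening: 1.0
grip_force: 0.0
```

```bash
cat > pile.py <<'E'
from h import *
s=state(); im,d=read_camera("wrist"); K,T=campose("wrist",s); P=cloud(K,T,d)
cv2.imwrite("pics/w6.png",im[:,:,::-1])
for k,z0,z1 in [("long",45,60),("tin",23,38)]:
    m=(d>0)&(P[...,2]>z0)&(P[...,2]<z1)&(np.hypot(P[...,0]-622,P[...,1]-97)<60)
    p=P[m]; print(k,len(p),np.percentile(p[:,2],[5,50,95]).round(1),cv2.minAreaRect(p[:,:2].astype(np.float32)),cv2.minEnclosingCircle(p[:,:2].astype(np.float32)))
plan((623.3,101.3,231,110.5))
E
python3 pile.py
```

```text
long 4782 [50.6 51.8 52.9] ((623.4088134765625, 102.20389556884766), (33.84902572631836, 68.80555725097656), 21.346107482910156) ((623.229248046875, 102.14181518554688), 37.45436096191406)
tin 1929 [28.5 29.8 31.4] ((620.6466674804688, 105.1767578125), (64.01436614990234, 61.3909797668457), 23.742874145507812) ((621.2592163085938, 103.96227264404297), 35.44501495361328)
cur [622.6 100.7 304.  110.3] t 15.45 open 0.995 grip 0.0 f [-0.7 -0.4  0.5]
  shift [0.0022, 0.0056, 0.4868] turnz -0.0007 minrows 2 -> [623.3, 101.3, 231.0, 110.5]
```

View pics/w6.png

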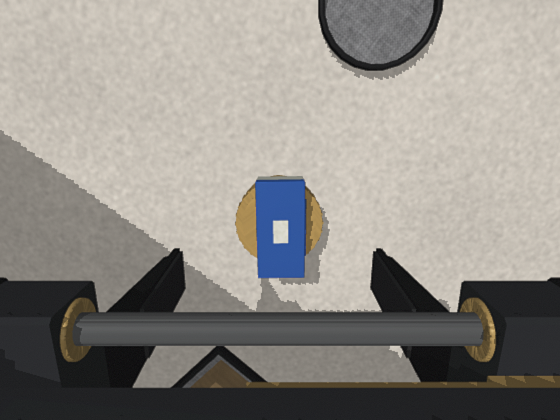

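The long box (px 257–305, 178–277) lies centred and parallel between the fingers, top at 52 mm, with the tin's lid at 30 mm. I'll lower the tips to 41 mm and grip.

arm_command:
  rows:
    - [[0.004, 0.004, 0.15, 0, 0, -0.0015, 1], [0.004, 0.004, 0.3, 0, 0, -0.0015, 1], [0.004, 0.004, 0.4, 0, 0, -0.0015, 1], [0.004, 0.004, 0.45, 0, 0, -0.0015, 1], [0.004, 0.004, 0.48, 0, 0, -0.0015, 1], [0.004, 0.004, 0.487, 0, 0, -0.0015, 1], [0.004, 0.004, 0.487, 0, 0, -0.0015, -0.2]]

```text
t: 16.03
eef_pos: [623.1, 102.1, 231.6]
tcp_rot: [3.141, 0.0, 1.939]
ft_force: [0.5, 0.2, -0.6]
opening: 0.968
grip_force: 0.0
```

arm_command:
  rows:
    - [[0, 0, 0, 0, 0, 0, -0.2], [0, 0, 0, 0, 0, 0, -0.2], [0, 0, 0, 0, 0, 0, -0.2], [0, 0, 0, 0, 0, 0, -0.2], [0, 0, 0, 0, 0, 0, -1], [0, 0, 0, 0, 0, 0, -1], [0, 0, 0, 0, 0, 0, -1], [0, 0, 0, 0, 0, 0, -1], [0, 0, 0, 0, 0, 0, -1], [0, 0, 0, 0, 0, 0, -1]]

```text
t: 16.87
eef_pos: [622.9, 102.3, 231.1]
tcp_rot: [3.142, 0.0, 1.941]
ft_force: [0.6, -0.4, 0.5]
opening: 0.329
grip_force: 30.0
```

```bash
python3 - <<'E'
from h import *
x,y,z=state()["eef_pos"]
plan((x,y,275,111),(459.5,-98.7,275,154))
E
```

```text
cur [622.9 102.3 231.1 111.2] t 16.87 open 0.329 grip 30.0 f [ 0.6 -0.4  0.5]
  shift [0.0, 0.0, -0.2924] turnz 0.0005 minrows 2 -> [622.9, 102.3, 275.0, 111.0]
  shift [-0.4303, -0.7484, -0.0] turnz -0.0597 minrows 4 -> [541.2, 1.8, 275.0, 132.5]
  shift [-0.126, -0.854, -0.0] turnz -0.0597 minrows 4 -> [459.5, -98.7, 275.0, 154.0]
```

arm_command:
  rows:
    - [[0, 0, -0.04, 0, 0, 0, -1], [0, 0, -0.12, 0, 0, 0, -1], [0, 0, -0.2, 0, 0, 0, -1], [0, 0, -0.292, 0, 0, 0, -1], [0, 0, -0.292, 0, 0, 0, -1]]

```text
t: 17.28
eef_pos: [623.3, 102.3, 278.6]
tcp_rot: [3.137, 0.002, 1.941]
ft_force: [0.9, 0.6, -0.8]
opening: 0.333
grip_force: 30.0
```

arm_command:
  rows:
    - [[-0.07, -0.125, 0, 0, 0, -0.01, -1], [-0.145, -0.25, 0, 0, 0, -0.02, -1], [-0.215, -0.375, 0, 0, 0, -0.03, -1], [-0.287, -0.5, 0, 0, 0, -0.04, -1], [-0.36, -0.625, 0, 0, 0, -0.05, -1], [-0.43, -0.748, 0, 0, 0, -0.06, -1]]

```text
t: 17.78
eef_pos: [540.8, 0.9, 275.3]
tcp_rot: [3.141, 0.001, 2.321]
ft_force: [0.1, -0.1, -1.1]
opening: 0.335
grip_force: 30.0
```

arm_command:
  rows:
    - [[-0.02, -0.142, 0, 0, 0, -0.01, -1], [-0.042, -0.285, 0, 0, 0, -0.02, -1], [-0.063, -0.427, 0, 0, 0, -0.03, -1], [-0.084, -0.57, 0, 0, 0, -0.04, -1], [-0.105, -0.71, 0, 0, 0, -0.05, -1], [-0.126, -0.82, 0, 0, 0, -0.06, -1], [-0.126, -0.854, 0, 0, 0, -0.06, -1], [-0.126, -0.854, 0, 0, 0, -0.06, -1], [-0.126, -0.854, 0, 0, 0, -0.06, -1]]

```text
t: 18.53
eef_pos: [460.7, -99.2, 275.2]
tcp_rot: [3.141, 0.001, 2.692]
ft_force: [-0.1, -0.3, -0.4]
opening: 0.332
grip_force: 30.0
```

```bash
python3 - <<'E'
from h import *
s=state(); im,d=read_camera("wrist"); K,T=campose("wrist",s); P=cloud(K,T,d)
cv2.imwrite("pics/w7.png",im[:,:,::-1])
g=im.astype(int).sum(2)
c=np.array([459.5,-98.7])
rr=np.hypot(P[...,0]-c[0],P[...,1]-c[1])
m=((rr<55)&(g<130)&(d>0)&(P[...,2]<16)&(P[...,2]>-3)); p=P[m]
print(m.sum(),cv2.minAreaRect(p[:,:2].astype(np.float32)))
m=((rr<50)&(d>0)&(P[...,2]>70)&(P[...,2]<110)&(im[...,2]>im[...,0].astype(int)+40)); p=P[m]
print("box",m.sum(),np.median(p[:,2]),cv2.minAreaRect(p[:,:2].astype(np.float32)))
plan((459.5,-98.7,206,154))
# tray from the top camera again, unobscured? use tall wall mask from first images
E
```

```text
954 ((443.3537292480469, -89.71612548828125), (50.92537307739258, 55.51661682128906), 63.79793167114258)
box 6207 95.90212660728784 ((454.4996337890625, -95.02594757080078), (33.778564453125, 53.5664176940918), 63.84695816040039)
cur [460.8 -98.9 275.2 154.3] t 18.58 open 0.333 grip 30.0 f [ 0.4 -0.2 -0.9]
  shift [0.0087, -0.0025, 0.461] turnz 0.0009 minrows 2 -> [459.5, -98.7, 206.0, 154.0]
```

View pics/w7.png

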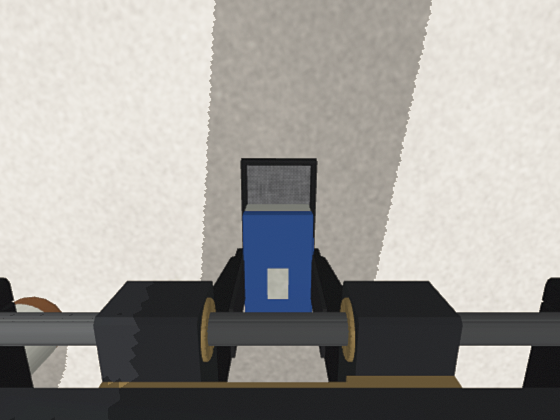

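The long box hangs parallel over its tray (walls px 241–317, far edge row 160), about 2.5 mm short along the length. I'll correct that while lowering.

arm_command:
  rows:
    - [[0.016, 0, 0.1, 0, 0, 0, -1], [0.016, 0, 0.2, 0, 0, 0, -1], [0.016, 0, 0.3, 0, 0, 0, -1], [0.016, 0, 0.37, 0, 0, 0, -1], [0.016, 0, 0.42, 0, 0, 0, -1], [0.016, 0, 0.44, 0, 0, 0, -1], [0.016, 0, 0.456, 0, 0, 0, -1], [0.016, 0, 0.456, 0, 0, 0, -1], [0.016, 0, 0.456, 0, 0, 0, -1]]

```text
t: 19.33
eef_pos: [458.4, -98.2, 206.9]
tcp_rot: [-3.142, 0.001, 2.695]
ft_force: [0.4, 0.5, -1.1]
opening: 0.332
grip_force: 30.0
```

arm_command:
  rows:
    - [[0, 0, 0.004, 0, 0, 0, -1], [0, 0, 0.008, 0, 0, 0, -1], [0, 0, 0.008, 0, 0, 0, -1], [0, 0, 0.008, 0, 0, 0, -1]]

```text
t: 19.67
eef_pos: [458.2, -98.3, 205.6]
tcp_rot: [-3.142, 0.0, 2.695]
ft_force: [-0.1, -0.5, -1.8]
opening: 0.331
grip_force: 30.0
```

arm_command:
  rows:
    - [[0, 0, 0.004, 0, 0, 0, -1], [0, 0, 0.008, 0, 0, 0, -1], [0, 0, 0.011, 0, 0, 0, -1], [0, 0, 0.011, 0, 0, 0, -1], [0, 0, 0.011, 0, 0, 0, -1]]

```text
t: 20.08
eef_pos: [458.2, -98.3, 204.1]
tcp_rot: [-3.142, 0.0, 2.695]
ft_force: [-1.6, 0.9, 6.4]
opening: 0.336
grip_force: 30.0
```

arm_command:
  rows:
    - [[0, 0, 0, 0, 0, 0, -0.3], [0, 0, 0, 0, 0, 0, 0], [0, 0, 0, 0, 0, 0, 0.5], [0, 0, 0, 0, 0, 0, 0.5], [0, 0, 0, 0, 0, 0, 0.5], [0, 0, 0, 0, 0, 0, 0.5], [0, 0, -0.2, 0, 0, 0, 0.5], [0, 0, -0.47, 0, 0, 0, 0.5], [0, 0, -0.8, 0, 0, 0, 1], [0, 0, -0.8, 0, 0, 0, 1]]

```text
t: 20.92
eef_pos: [458.7, -98.4, 328.8]
tcp_rot: [3.141, 0.007, 2.695]
ft_force: [-0.0, 0.3, 0.6]
opening: 0.837
grip_force: 0.0
```

```bash
python3 - <<'E'
from h import *
s=state(); im,d=read_camera("wrist"); K,T=campose("wrist",s); P=cloud(K,T,d)
m=(d>0)&(P[...,2]>17)&(P[...,2]<45)&(np.hypot(P[...,0]-458,P[...,1]+97)<50)
p=P[m]; print(len(p),np.percentile(p[:,2],[5,50,95]),cv2.minAreaRect(p[:,:2].astype(np.float32)))
plan((623.5,96,300,110))
E
```

```text
3334 [23.48394668 24.79413682 25.9601139 ] ((458.8502502441406, -97.54412841796875), (33.68286895751953, 68.52747344970703), 65.18167877197266)
cur [458.5 -98.3 327.9 154.4] t 20.97 open 0.875 grip 0.0 f [0.4 0.3 1. ]
  shift [-0.2161, 0.8217, 0.0929] turnz 0.0617 minrows 4 -> [541.0, -1.2, 313.9, 132.2]
  shift [0.1104, 0.8425, 0.0929] turnz 0.0617 minrows 4 -> [623.5, 96.0, 300.0, 110.0]
```

arm_command:
  rows:
    - [[-0.216, 0.822, 0.06, 0, 0, 0.0617, 1], [-0.216, 0.822, 0.06, 0, 0, 0.0617, 1], [-0.216, 0.822, 0.06, 0, 0, 0.0617, 1], [-0.216, 0.822, 0.06, 0, 0, 0.0617, 1], [-0.216, 0.822, 0.06, 0, 0, 0.0617, 1]]

```text
t: 21.38
eef_pos: [542.0, 1.1, 313.0]
tcp_rot: [-3.141, -0.001, 2.307]
ft_force: [0.1, -1.0, -0.5]
opening: 1.0
grip_force: 0.0
```

arm_command:
  rows:
    - [[0.11, 0.843, 0.06, 0, 0, 0.0617, 1], [0.11, 0.843, 0.06, 0, 0, 0.0617, 1], [0.11, 0.843, 0.06, 0, 0, 0.0617, 1], [0.11, 0.843, 0.06, 0, 0, 0.0617, 1], [0.11, 0.843, 0.06, 0, 0, 0.0617, 1], [0.11, 0.843, 0.06, 0, 0, 0.0617, 1], [0.11, 0.843, 0.06, 0, 0, 0.0617, 1]]

```text
t: 21.97
eef_pos: [622.6, 94.7, 305.3]
tcp_rot: [-3.14, -0.0, 1.92]
ft_force: [-0.1, 0.9, 0.8]
opening: 1.0
grip_force: 0.0
```

```bash
cat > tin.py <<'E'
from h import *
s=state(); im,d=read_camera("wrist"); K,T=campose("wrist",s); P=cloud(K,T,d)
cv2.imwrite("pics/w8.png",im[:,:,::-1])
m=(d>0)&(P[...,2]>22)&(P[...,2]<45)&(np.hypot(P[...,0]-622,P[...,1]-97)<60)
p=P[m]; print(len(p),np.percentile(p[:,2],[5,50,95]).round(1),cv2.minAreaRect(p[:,:2].astype(np.float32)),cv2.minEnclosingCircle(p[:,:2].astype(np.float32)))
m=(d>0)&(im.astype(int).sum(2)<130)&(P[...,2]<16)&(P[...,2]>-3)&(np.hypot(P[...,0]-636,P[...,1]-262)<50)
p=P[m]; print("tray",len(p),p.min(0),p.max(0),cv2.minEnclosingCircle(p[:,:2].astype(np.float32)))
c=cv2.minEnclosingCircle(P[(d>0)&(P[...,2]>22)&(P[...,2]<45)&(np.hypot(P[...,0]-622,P[...,1]-97)<60)][:,:2].astype(np.float32))[0]
plan((*c,200,110))
E
python3 tin.py
```

```text
5833 [28.6 29.8 30.9] ((622.8475341796875, 100.71356201171875), (64.32623291015625, 63.772972106933594), 1.607223391532898) ((622.81494140625, 100.3028564453125), 32.564876556396484)
tray 1164 [598.09053123 221.53928263   1.97920663] [676.93849293 274.36597574  11.5299726 ] ((637.1982421875, 258.91693115234375), 41.21879196166992)
cur [622.7  94.7 305.6 110. ] t 22.02 open 0.997 grip 0.0 f [-0.2 -0.1  0.2]
  shift [0.0349, 0.0138, 0.704] turnz -0.0 minrows 3 -> [622.8, 100.3, 200.0, 110.0]
```

View pics/w8.png

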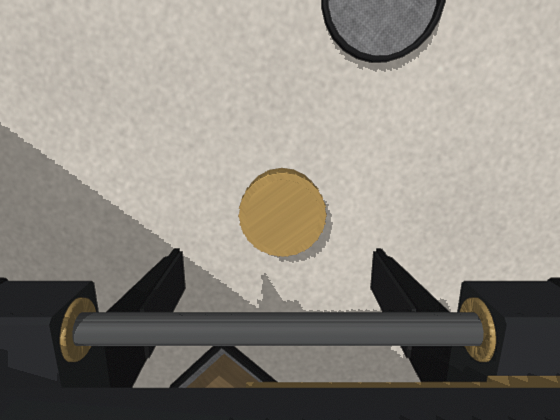

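The tin stands alone (px 239–327, 170–258), top at 30 mm and about 5 mm ahead of the grasp point. I'll centre on it, descend to tips at 10 mm, and grip.

arm_command:
  rows:
    - [[0.033, 0.012, 0.1, 0, 0, 0, 1], [0.033, 0.012, 0.3, 0, 0, 0, 1], [0.033, 0.012, 0.48, 0, 0, 0, 1], [0.033, 0.012, 0.6, 0, 0, 0, 1], [0.033, 0.012, 0.67, 0, 0, 0, 1], [0.033, 0.012, 0.7, 0, 0, 0, 1], [0.033, 0.012, 0.7, 0, 0, 0, 1], [0.033, 0.012, 0.7, 0, 0, 0, 0.5]]

```text
t: 22.68
eef_pos: [623.5, 100.9, 201.7]
tcp_rot: [3.141, 0.0, 1.919]
ft_force: [-0.5, 0.8, -0.3]
opening: 0.966
grip_force: 0.0
```

arm_command:
  rows:
    - [[0, 0, 0, 0, 0, 0, 0.5], [0, 0, 0, 0, 0, 0, -1], [0, 0, 0, 0, 0, 0, -1], [0, 0, 0, 0, 0, 0, -1], [0, 0, 0, 0, 0, 0, -1], [0, 0, 0, 0, 0, 0, -1], [0, 0, 0, 0, 0, 0, -1], [0, 0, 0, 0, 0, 0, -1]]

```text
t: 23.35
eef_pos: [623.4, 101.3, 201.1]
tcp_rot: [3.141, 0.0, 1.92]
ft_force: [-1.2, 0.2, 4.5]
opening: 0.656
grip_force: 30.0
```

```bash
python3 - <<'E'
from h import *
x,y,z=state()["eef_pos"]
plan((x,y,250,110),(636.5,261.5,250,110))
E
```

```text
cur [623.4 101.3 201.1 110. ] t 23.35 open 0.656 grip 30.0 f [-1.2  0.2  4.5]
  shift [0.0, 0.0, -0.326] turnz -0.0001 minrows 2 -> [623.4, 101.3, 250.0, 110.0]
  shift [0.9735, 0.4471, -0.0] turnz -0.0 minrows 4 -> [636.5, 261.5, 250.0, 110.0]
```

arm_command:
  rows:
    - [[0, 0, -0.04, 0, 0, 0, -1], [0, 0, -0.12, 0, 0, 0, -1], [0, 0, -0.22, 0, 0, 0, -1], [0, 0, -0.326, 0, 0, 0, -1], [0, 0, -0.326, 0, 0, 0, -1]]

```text
t: 23.77
eef_pos: [623.9, 101.4, 253.0]
tcp_rot: [3.137, 0.001, 1.919]
ft_force: [0.7, 0.1, -1.4]
opening: 0.659
grip_force: 30.0
```

arm_command:
  rows:
    - [[0.1, 0.046, 0, 0, 0, 0, -1], [0.25, 0.115, 0, 0, 0, 0, -1], [0.45, 0.207, 0, 0, 0, 0, -1], [0.65, 0.3, 0, 0, 0, 0, -1], [0.82, 0.377, 0, 0, 0, 0, -1], [0.93, 0.427, 0, 0, 0, 0, -1], [0.974, 0.447, 0, 0, 0, 0, -1], [0.974, 0.447, 0, 0, 0, 0, -1], [0.974, 0.447, 0, 0, 0, 0, -1]]

```text
t: 24.52
eef_pos: [636.3, 261.0, 249.2]
tcp_rot: [-3.141, 0.0, 1.92]
ft_force: [-0.1, 0.4, -0.8]
opening: 0.658
grip_force: 30.0
```

```bash
python3 - <<'E'
from h import *
from scipy.optimize import least_squares
s=state(); im,d=read_camera("wrist"); K,T=campose("wrist",s); P=cloud(K,T,d)
cv2.imwrite("pics/w9.png",im[:,:,::-1])
c=np.array([636.7,261.5]); rr=np.hypot(P[...,0]-c[0],P[...,1]-c[1])
m=(d>0)&(im.astype(int).sum(2)<130)&(P[...,2]<16)&(P[...,2]>4)&(rr<50); p=P[m][:,:2]
f=least_squares(lambda q:np.hypot(*(p-q).T)-40,c,loss="soft_l1"); print("tray ring",len(p),f.x)
m=(d>0)&(P[...,2]>70)&(P[...,2]<86)&(rr<50)&(im[...,0]>im[...,2].astype(int)+40); p=P[m]
print("tin",len(p),np.percentile(p[:,2],[5,50,95]),cv2.minAreaRect(p[:,:2].astype(np.float32)),cv2.minEnclosingCircle(p[:,:2].astype(np.float32)))
plan((*c,206,110))
E
```

```text
tray ring 1378 [635.87862056 263.73630105]
tin 10638 [76.32828973 77.90481761 78.90690808] ((634.7863159179688, 262.33148193359375), (61.450679779052734, 60.98573684692383), 66.41447448730469) ((635.4307250976562, 260.2564697265625), 32.41641616821289)
cur [636.5 260.4 249.4 109.9] t 24.57 open 0.657 grip 30.0 f [-0.6 -0.5 -1.6]
  shift [0.0062, 0.0039, 0.289] turnz -0.0002 minrows 2 -> [636.7, 261.5, 206.0, 110.0]
```

View pics/w9.png

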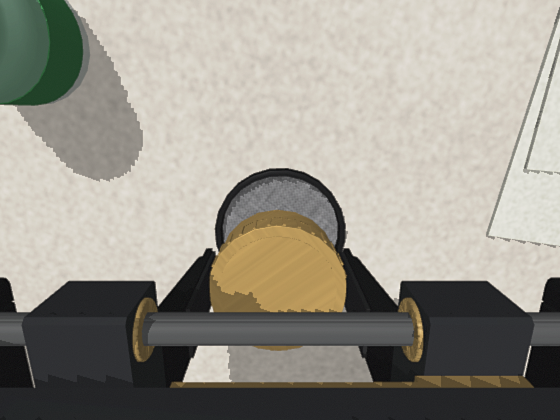

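The tin hangs over the round tray (ring px 216–345, far edge row 170), about 3 mm short in y. I'll correct by about 2 mm while lowering.

arm_command:
  rows:
    - [[0.013, 0.007, 0.08, 0, 0, 0, -1], [0.013, 0.007, 0.16, 0, 0, 0, -1], [0.013, 0.007, 0.22, 0, 0, 0, -1], [0.013, 0.007, 0.26, 0, 0, 0, -1], [0.013, 0.007, 0.275, 0, 0, 0, -1], [0.013, 0.007, 0.285, 0, 0, 0, -1], [0.013, 0.007, 0.285, 0, 0, 0, -1], [0.013, 0.007, 0.285, 0, 0, 0, -1]]

```text
t: 25.23
eef_pos: [636.9, 263.7, 207.1]
tcp_rot: [3.141, 0.0, 1.919]
ft_force: [0.9, 0.6, -0.7]
opening: 0.655
grip_force: 30.0
```

arm_command:
  rows:
    - [[0, 0, 0.004, 0, 0, 0, -1], [0, 0, 0.008, 0, 0, 0, -1], [0, 0, 0.008, 0, 0, 0, -1], [0, 0, 0.008, 0, 0, 0, -1]]

```text
t: 25.57
eef_pos: [636.8, 263.7, 205.8]
tcp_rot: [3.141, 0.0, 1.919]
ft_force: [0.1, -0.2, -0.1]
opening: 0.657
grip_force: 30.0
```

arm_command:
  rows:
    - [[0, 0, 0.004, 0, 0, 0, -1], [0, 0, 0.008, 0, 0, 0, -1], [0, 0, 0.011, 0, 0, 0, -1], [0, 0, 0.013, 0, 0, 0, -1], [0, 0, 0.013, 0, 0, 0, -1]]

```text
t: 25.98
eef_pos: [636.8, 263.7, 204.1]
tcp_rot: [3.142, 0.0, 1.919]
ft_force: [-2.7, -0.3, 4.5]
opening: 0.655
grip_force: 30.0
```

Contact (+4.5 N). I'll release, lift clear, and check everything.

arm_command:
  rows:
    - [[0, 0, 0, 0, 0, 0, 0.4], [0, 0, 0, 0, 0, 0, 0.6], [0, 0, 0, 0, 0, 0, 1], [0, 0, 0, 0, 0, 0, 1], [0, 0, 0, 0, 0, 0, 1], [0, 0, 0, 0, 0, 0, 1], [0, 0, -0.2, 0, 0, 0, 1], [0, 0, -0.47, 0, 0, 0, 1], [0, 0, -0.9, 0, 0, 0, 1], [0, 0, -0.9, 0, 0, 0, 1]]

```text
t: 26.82
eef_pos: [637.0, 263.8, 343.3]
tcp_rot: [3.137, 0.0, 1.919]
ft_force: [0.5, 0.3, -0.2]
opening: 0.999
grip_force: 0.0
```

arm_command:
  rows:
    - [[-0.9, -0.3, -0.3, 0, 0, 0, 1], [-0.9, -0.3, -0.3, 0, 0, 0, 1], [-0.9, -0.3, -0.3, 0, 0, 0, 1], [-0.9, -0.3, -0.3, 0, 0, 0, 1], [-0.9, -0.3, -0.3, 0, 0, 0, 1], [-0.9, -0.3, -0.3, 0, 0, 0, 1], [-0.9, -0.3, -0.3, 0, 0, 0, 1]]

```text
t: 27.4
eef_pos: [640.5, 121.9, 383.4]
tcp_rot: [-3.141, -0.0, 1.919]
ft_force: [-0.6, 0.5, 0.1]
opening: 1.003
grip_force: 0.0
```

```bash
python3 - <<'E'
from h import *
im,d=read_camera("scene"); cv2.imwrite("pics/s2.png",im[:,:,::-1]); K,T=campose("scene"); P=cloud(K,T,d)
for k,c,r,z0,z1 in [("slide",(647,-88),55,26,45),("tin",(636,263),45,26,45),("long",(458,-98),45,18,45),("sq",(638,-267),30,18,45),("jar",(466,314),60,78,95),("bottle",(458,-300),60,105,125)]:
    m=(d>0)&(P[...,2]>z0)&(P[...,2]<z1)&(np.hypot(P[...,0]-c[0],P[...,1]-c[1])<r); p=P[m]
    print(k,len(p),len(p) and (np.percentile(p[:,2],[5,50,95]).round(1),cv2.minAreaRect(p[:,:2].astype(np.float32))))
E
```

```text
slide 1375 (array([30.3, 32.5, 34.3]), ((646.8331298828125, -88.75), (55.025028228759766, 84.42841339111328), 65.42991638183594))
tin 545 (array([28.5, 31.7, 33.7]), ((636.3793334960938, 259.84796142578125), (61.47443771362305, 63.79113006591797), 63.68647003173828))
long 526 (array([21.9, 24.5, 26.5]), ((459.8132629394531, -99.43173217773438), (33.70685577392578, 69.2513427734375), 62.99586486816406))
sq 390 (array([21.8, 24.6, 26.7]), ((638.3409423828125, -267.9774169921875), (32.29141616821289, 30.78331756591797), 2.950928211212158))
jar 0 0
bottle 192 (array([107.4, 114.2, 115.6]), ((453.45458984375, -306.73876953125), (21.713003158569336, 21.761518478393555), 57.609947204589844))
```

View pics/s2.png

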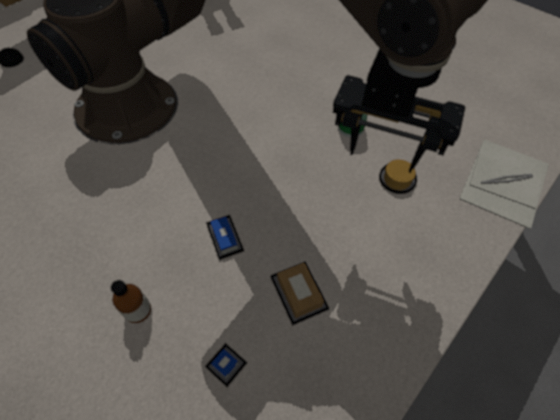

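All four pieces sit in their trays: long box (225,236), slide box (300,292), square box (227,364) and tin (399,177). The measured tops are about 32–33 mm and 25 mm, as they should be. The bottle is still standing, and the arm is clear. The gripper hides the jar in this view, but nothing came near it.

```bash
python3 -c "
from cell import *
print(job_done())"
```

```text
the job is handed in; nothing more can be done
None
```

The job is handed in at about 27 s: all four pieces lie flat, lid up, in their own trays; the bottle still stands in place, and the jar, hidden by the gripper in the last picture, was never approached.

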